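Find the release notch of the cash drawer and press it

TASK

The cash drawer in the wooden till on the desk is shut, and its release is a notch somewhere along the steel rail on the till's top front edge. Put a fingertip on the rail's left-hand end piece (left as seen from the robot), feel along the rail to the right until you find the notch, and press the plate inside it fully down, so that the drawer slides ajar. Do not touch the drawer itself, and leave the mug, stapler and calculator where they are.

Things in the scene. Friction and masses are not known exactly. Their poses are not given: they have to be found in the camera images.
- till: Wooden till fixed to the desk, 380 mm wide (y), 270 deep (x), 90 high. Origin on the desk under the middle of the steel edge rail; x points into the till, away from its front; y to its left end as seen from the robot; z up. Front face at x = -8 mm. The straight rail stands on the top front edge along y, x = -8 to 8 mm, its top 112 mm above the desk, 22 above the wooden top.
- rail_mid (a point): Middle of the rail's top, 112 mm above the desk, axes as the till's. The rail is bare for 93 mm to each side (y), then covered by end pieces. The bare rail has one notch: a gap 40 mm long in y, open to front, back and above. Its centre is anywhere from 45 mm left to 45 mm right of this point and is not reported: feel or look for it.
- left_end: The rail's left-hand end piece, of darker steel, fixed on the till, 97 mm long (y, from y = +93 to +190 mm of the till), 17 mm deep, its top flush with the bare rail. Origin at the middle of its underside, 90 mm above the desk; axes as the till's.
- release (a joint): Downward travel (m) of the steel plate that fills the bottom of the notch: 0 up (its top 11 mm below the rail's top, 101 mm above the desk), 0.008 fully down (93 mm above the desk). It slides stiffly at about 5 N (more if pushed fast) and stays where it is left.
- drawer: The till's drawer. Its flush wooden front without a handle, 352 mm wide (y), 66 high, 12 thick, lies in the till's front face from 10 to 76 mm above the desk. Its origin and axes match the till's when shut; a linkage drives it out (the till's -x, towards the robot) 4 mm for each mm that the release plate goes down, 32 mm in all.
- mug: White mug, 80 mm across and 85 mm high, with a handle on one side, standing on the till's top well behind the rail. Origin at the centre of its underside.
- stapler: Dark stapler, 130 mm long (its x), 36 mm wide, 46 mm high, on the desk left of the till. Origin at the centre of its underside.
- calculator: Grey calculator, 140 mm long (its x), 80 mm wide, 16 mm high, lying on the desk right of the till. Origin at the centre of its underside.
Not all that is in view belongs to the job. What is meant by the calculator is not orange or red, and is the larger of those in its own colour.

How it is judged:
By the outcome, as a careful person would: the job done as asked, in the order asked, and still so for the second after the job is handed in, with the robot touching nothing.
It also fails if it takes over 48 s, if anything falls off the work surface, if the arm or the gripper's body presses on something with over 40 N, if the wrist force passes 120 N, or if a joint passes its speed limit or range.

ROBOT

A 6-joint arm with a two-finger parallel gripper is mounted at the origin on the work surface. World frame = base frame: x ahead of the robot, y to its left, z up, the work surface at z = 0. Lengths are in mm, angles in rad, forces in N, time in s.
With the tool pointing down it reaches from about 375 to 925 mm from the base axis. Payload 5.7 kg.
Tool frame: the origin (TCP) lies at the centre of the arm's flange, where the gripper is bolted on; the fingertips stand 173 mm ahead of it and the grasp point (between the pads) lies 155 mm ahead of it (pinch_z is the distance from the TCP to the grasp point, in mm); z points along the fingers, y is the line along which they close (so a half turn about z gives the same grasp; the last joint's range is limited). The gripper opens to 85 mm and grips with 20 to 120 N. Pads are 22 mm wide; open, the fingers measure 114 mm over their backs; the gripper's body (76 mm by 85 mm) begins 54 mm behind the grasp point. The pads swing forward as they close: fully open they stand 13 mm farther back than shut.
Start: joints at [1.132, 0.359, 1.51, -0, 1.272, -0.115], TCP at [190.903, 568.807, 404.667] pointing down, gripper open.
Joint ranges: [-2.97, 2.97], [-1.01, 2.36], [0.21, 2.38], [-0.96, 4.11], [0.2, 2.71], [-2.98, 2.98]. Speed limits (rad/s): [2.39, 2.39, 3.14, 3.14, 3.14, 3.14].

INTERFACE

Orientations are given as a rotation vector (axis times angle).
In Python, from cell import * gives the robot as it stands.
- The arm moves only by the tool step_arm, never from a script. Its argument "deltas" is a list of rows, each a list of 3 entries, a list of its own where there are three numbers: the opening, from 0 (shut) to 1 (fully open), then the shift along the tool's x, y, z in cm, then the turn, a rotation vector about the tool's x, y, z in rad. In form: [[grip, [dx, dy, dz], [ax, ay, az]], ...]. A call has 1 to 5 rows; each row shifts and turns the commanded pose from where the row before left it, along the tool's axes as they then stand; what a row does not reach is not made up. A row lasts 1/8 s, in which the tool goes at most 62.5 mm and 10.7 degrees, less where a joint would pass 70% of its speed; a pose out of reach is approached as far as the arm can. A call is refused whole if a number of a shift passes 6.25 or a number of a turn 0.188, either way. A call with a gripper value outside its range is refused whole. The fingers move at their own pace and stop on an object; "force" is the grip in N (left out, the last holds). Time passes only in rows, so rows that do not move let the fingers close. It gives the time, the measured TCP pose, the force, the opening and the grip force at its end, in the units of the state.
- get_state(): the state, without advancing time (a new reading comes with each control period).
- camera(name): name is "scene" or "top" or "wrist"; returns (picture, depth): 420x560x3 uint8, red, green, blue; 420x560 float32, mm along the optical axis (not along the pixel's ray), 0 where there is no reading.
- camera_params(name): a dict with "intrinsics" (3x3 intrinsics, pixels), "dist" ([k1, k2, p1, p2, k3] as OpenCV has them; the pictures are not rectified), "pose" (4x4, takes a point from camera to world coordinates); the wrist camera has in their place "mount" (4x4, takes a point from camera to tool coordinates, whose origin is the TCP and whose axes are the flange's). Camera axes: x right, y up, looking along -z (the intrinsics and any distortion apply to the point x, -y, -z); pixel columns grow to the right and rows downward; lengths in mm; the calibration is good to about 2 mm. A picture is of the moment at which its call begins: read the wrist's pose just before it. camera_params takes no time and is no camera call.
- close_job(): hands the job in; it is judged then, once.
The state is a dict: "clock": time; "joints": joint angles; "qvel": joint speeds; "effort": joint torques, N m; "tool_pos": TCP position; "eef_rot": TCP orientation; "force": force on the tool from outside, world axes, zero at the start; "moment": the same for the moment, N m; "grip_width": finger opening in mm; "grip_force": force on a finger pad.
Only numpy, scipy, OpenCV 4.12 (cv2) and the standard library are available. Lean on these libraries where they do the work, as an engineer would, in place of code of your own. Each camera call takes 0.05 s, during which the arm holds its last target. There are 200 camera calls.

## Working session

There is one attempt and no reset: what is moved stays moved. The work goes in short steps, Python scripts to look and compute and a tool call to move; the robot and the scene stay as the last step left them, time stands still between calls to the robot, and variables do not carry over. Pictures are saved under pics/ and viewed, at most 10 in all, crops included, and the job is handed in when it is done.

Besides the shell and the picture viewer there is one more tool, called as name([rows], argument=value, ...), one row to a line, values as JSON. step_arm: Moves the arm, as the interface text tells. Its arguments: {"type":"object","properties":{"deltas":{"type":"array","items":{"type":"array"}},"force":{"type":"number"}},"required":["deltas"]}

```bash
mkdir -p pics; python3 - <<'E'
from cell import *
import cv2,numpy as np
for n in ("scene","top"):
    p,d=camera(n); cv2.imwrite(f"pics/{n}.png",p[:,:,::-1]); np.savez(n+".npz",p=p,d=d)
    c=camera_params(n); print(n,c["intrinsics"],c["dist"],c["pose"])
s=get_state(); print({k:np.round(v,3) for k,v in s.items()}); print(camera_params("wrist")["mount"])
E
```

```text
scene [[533.66585672   0.         277.20325662]
 [  0.         533.66585672 215.82421711]
 [  0.           0.           1.        ]] [-0.03994394  0.          0.          0.          0.        ] [[-1.55085847e-01 -7.02267370e-01  6.94815746e-01  1.64813632e+03]
 [ 9.87828024e-01 -1.01688980e-01  1.17707887e-01  1.54216844e+02]
 [-1.20073038e-02  7.04613293e-01  7.09489910e-01  1.20989766e+03]
 [ 0.00000000e+00  0.00000000e+00  0.00000000e+00  1.00000000e+00]]
top [[509.40515723   0.         274.53963411]
 [  0.         509.40515723 212.79224078]
 [  0.           0.           1.        ]] [-0.1715413  0.         0.         0.         0.       ] [[-8.68349278e-03  9.97070982e-01 -7.59871888e-02  4.28254823e+02]
 [-9.99870746e-01 -7.62932958e-03  1.41522181e-02 -1.84134430e+01]
 [ 1.35310347e-02  7.61002578e-02  9.97008356e-01  1.64221761e+03]
 [ 0.00000000e+00  0.00000000e+00  0.00000000e+00  1.00000000e+00]]
{'clock': np.float64(0.1), 'joints': array([ 1.132,  0.359,  1.511, -0.   ,  1.273, -0.115]), 'qvel': array([-0.001,  0.   , -0.002,  0.   ,  0.001,  0.001]), 'effort': array([-1.0000e-03, -5.2866e+01, -2.7935e+01, -0.0000e+00,  5.0000e-03,
       -0.0000e+00]), 'tool_pos': array([190.755, 568.529, 403.939]), 'eef_rot': array([-5.06e-01, -3.10e+00,  3.00e-03]), 'force': array([-1.547, -0.507,  0.097]), 'moment': array([ 0.034, -0.076,  0.023]), 'grip_force': np.float64(0.0), 'grip_width': np.float64(85.515)}
[[ 8.79760643e-04  9.45371103e-01  3.25994945e-01  8.41002696e+01]
 [ 9.99999440e-01 -6.40096958e-04 -8.42439393e-04 -1.15385692e+00]
 [-5.87749485e-04  3.25995504e-01 -9.45371137e-01  2.98085691e+01]
 [ 0.00000000e+00  0.00000000e+00  0.00000000e+00  1.00000000e+00]]
```

View pics/top.png

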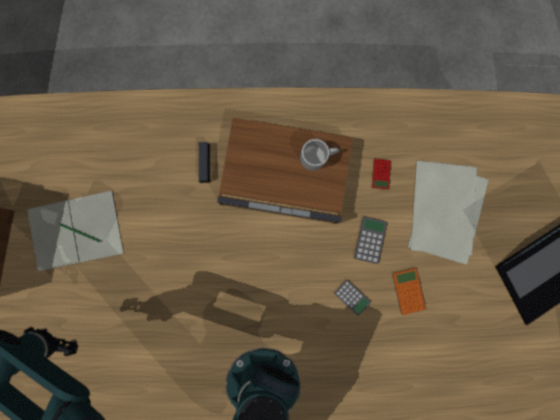

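View pics/scene.png

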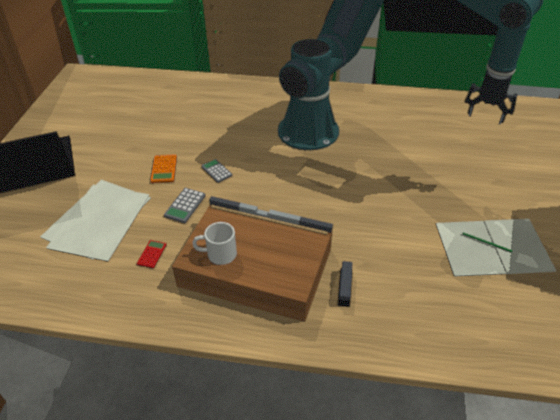

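The top view shows the rail from about (219,201) to (341,217). Its bare, lighter part runs from about (249,206) to (310,213), with a dark break near (279,210). The mug stands at about (315,153), behind the rail.

```bash
cat > h.py <<'E'
import numpy as np,cv2
def ray(c,uv,z,pose=None):
    P=c["pose"] if pose is None else pose
    n=cv2.undistortPoints(np.array(uv,float).reshape(-1,1,2),c["intrinsics"],np.array(c["dist"]))[:,0]
    d=np.c_[n[:,0],-n[:,1],-np.ones(len(n))]@P[:3,:3].T; o=P[:3,3]
    return o+d*((z-o[2])/d[:,2])[:,None]
def proj(c,X,pose=None):
    P=c["pose"] if pose is None else pose
    q=(np.array(X,float)-P[:3,3])@P[:3,:3]
    return cv2.projectPoints(q*[1,-1,-1],np.zeros(3),np.zeros(3),c["intrinsics"],np.array(c["dist"]))[0][:,0]
E
python3 - <<'E'
from cell import *
from h import *
c=camera_params("top"); p=np.load("top.npz")["p"]
cv2.imwrite("pics/c1.png",cv2.resize(p[185:235,210:350,::-1],None,fx=5.5,fy=5.5,interpolation=cv2.INTER_CUBIC))
print(ray(c,[[219,201],[341,217],[249,206],[310,213],[279,210]],112).round(1))
E
```

```text
[[ 581.9  127.3  112. ]
 [ 530.6 -241.1  112. ]
 [ 566.    36.7  112. ]
 [ 543.4 -147.2  112. ]
 [ 553.2  -53.7  112. ]]
```

View pics/c1.png

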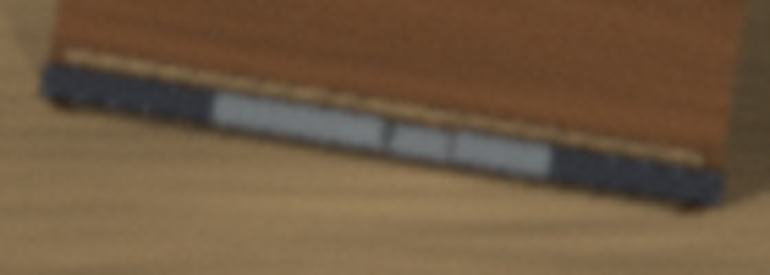

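The enlarged crop shows the bare rail from crop (213,110) to (551,158). The notch edges are at crop x ≈ 385 and 450.

```bash
python3 - <<'E'
from cell import *
from h import *
from scipy.spatial.transform import Rotation as R
c=camera_params("top")
px=lambda L:[[210+(x+.5)/5.5-.5,185+(y+.5)/5.5-.5] for x,y in L]
# ends, bare ends, notch edges (centre line of top)
W=ray(c,px([[45,82],[720,186],[213,109],[551,158],[385,134],[450,144]]),112); print(W.round(1))
m=(W[2]+W[3])/2; u=W[0]-W[1]; print("len",np.linalg.norm(u)); u/=np.linalg.norm(u); h=np.arctan2(u[1],u[0]); print("mid",m,"heading",np.degrees(h),"proj",((W-m)@u).round(1))
s=get_state(); T=R.from_rotvec(s["eef_rot"]).as_matrix(); print(T.round(3))
t=m+u*125; print("left target",t)
Rt=np.c_[[np.cos(h),np.sin(h),0],[np.sin(h),-np.cos(h),0],[0,0,-1]]
print("turn",R.from_matrix(T.T@Rt).as_rotvec(), "shift in final tool axes", Rt.T@(np.r_[t[:2],173+112+40]-s["tool_pos"]), "world", np.r_[t[:2],325]-s["tool_pos"])
print("mug", (ray(c,[[315,153]],175)-m)@np.c_[u,[u[1],-u[0],0]])
E
```

```text
[[ 586.5  131.   112. ]
 [ 526.3 -239.5  112. ]
 [ 570.8   38.7  112. ]
 [ 542.5 -146.5  112. ]
 [ 556.4  -55.5  112. ]
 [ 550.6  -91.1  112. ]]
len 375.3798155278232
mid [556.65914742 -53.8617868  112.        ] heading 80.77929734836174 proj [ 187.3 -188.1   93.7  -93.7   -1.6  -37.7]
[[-0.948  0.318 -0.001]
 [ 0.318  0.948 -0.002]
 [ 0.    -0.002 -1.   ]]
left target [576.68887975  69.52301706 112.        ]
turn [-1.51445380e-03  1.01497506e-03  1.40795700e+00] shift in final tool axes [-430.71722175  460.90714291   78.93898863] world [ 385.93429411 -499.006453    -78.93898863]
mug [[-78.69923791 172.96026346]]
```

step_arm([
  [0,[0,0,0],[0,0,0.176]],
  [0,[0,0,0],[0,0,0.176]],
  [0,[0,0,0],[0,0,0.176]],
  [0,[0,0,0],[0,0,0.176]],
  [0,[0,0,0],[0,0,0.176]],
], force=40)

```text
clock: 0.72
tool_pos: [190.8, 568.6, 404.2]
eef_rot: [1.786, 2.584, -0.002]
force: [-1.2, -1.2, 0.5]
grip_width: -0.2
grip_force: 0.0
```

step_arm([
  [0,[0,0,0],[0,0,0.176]],
  [0,[0,0,0],[0,0,0.176]],
  [0,[0,0,0],[0,0,0.176]],
  [0,[-2,2.2,0],[0,0,0]],
  [0,[-3.5,3.8,0],[0,0,0]],
])

```text
clock: 1.35
tool_pos: [241.2, 505.0, 404.2]
eef_rot: [-2.39, -2.038, 0.0]
force: [0.4, 0.6, 0.4]
grip_width: 0.1
grip_force: 0.0
```

step_arm([
  [0,[-3.5,3.8,0],[0,0,0]],
  [0,[-3.5,3.8,0],[0,0,0]],
  [0,[-3.5,3.8,0],[0,0,0]],
  [0,[-3.5,3.8,0],[0,0,0]],
  [0,[-3.5,3.8,0],[0,0,0]],
])

```text
clock: 1.98
tool_pos: [401.5, 300.2, 404.5]
eef_rot: [-2.393, -2.036, 0.001]
force: [0.8, 0.8, -0.6]
grip_width: 0.3
grip_force: 0.0
```

step_arm([
  [0,[-3.5,3.8,0],[0,0,0]],
  [0,[-3.5,3.8,0],[0,0,0]],
  [0,[-3.5,3.8,0],[0,0,0]],
  [0,[-3.5,3.8,0],[0,0,0]],
  [0,[-3.5,3.8,0],[0,0,0]],
])

```text
clock: 2.6
tool_pos: [561.0, 97.0, 404.4]
eef_rot: [-2.393, -2.035, 0.001]
force: [0.2, 0.9, 0.4]
grip_width: 0.1
grip_force: 0.0
```

```bash
cat > look.py <<'E'
from cell import *
from h import *
from scipy.spatial.transform import Rotation as R
import sys
s=get_state(); p,d=camera("wrist"); c=camera_params("wrist")
Tt=np.eye(4); Tt[:3,:3]=R.from_rotvec(s["eef_rot"]).as_matrix(); Tt[:3,3]=s["tool_pos"]; P=Tt@c["mount"]
n=sys.argv[1]; np.savez(n+".npz",p=p,d=d,P=P,T=Tt); cv2.imwrite(f"pics/{n}.png",p[:,:,::-1])
print(s["clock"],s["tool_pos"].round(1),Tt[:3,:3].round(3),s["force"].round(2),s["grip_width"],s["joints"].round(2))
E
python3 look.py w1
```

```text
2.6 [561.   97.  404.4] [[ 0.161  0.987 -0.001]
 [ 0.987 -0.161  0.   ]
 [-0.    -0.001 -1.   ]] [0.21 0.91 0.4 ] 0.14067055012376967 [0.05 0.32 1.58 0.   1.25 0.21]
```

View pics/w1.png

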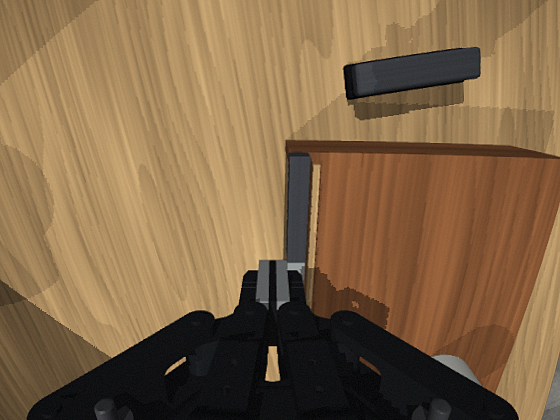

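The wrist view shows the dark end piece from about (299,153) to (297,262), where the bare rail begins behind the fingertips at (273,265). Next I'll measure the end piece's centre line.

```bash
python3 - <<'E'
from cell import *
from h import *
z=np.load("w1.npz"); c=camera_params("wrist"); P=z["P"];T=z["T"];d=z["d"];p=z["p"]
# full cloud by depth -> world
v,u=np.mgrid[140:275,270:330]; uv=np.c_[u.ravel(),v.ravel()].astype(float)
n=cv2.undistortPoints(uv.reshape(-1,1,2),c["intrinsics"],np.array(c["dist"]))[:,0]
D=d[v,u].ravel()[:,None]; X=np.c_[n[:,0],-n[:,1],-np.ones(len(n))]*D; X=X@P[:3,:3].T+P[:3,3]
k=(X[:,2]>104)&(X[:,2]<122)&(D[:,0]>0); Y=X[k]; print(len(Y),Y[:,2].mean(), np.median(Y[:,2]))
r=cv2.minAreaRect(Y[:,:2].astype(np.float32)); print(r, cv2.boxPoints(r))
b=(p[v,u].max(2).ravel()>110); 
hd=np.radians(80.78)
for dark in (0,1):
    pass
m=np.array([556.7,-53.9]); uu=np.array([np.cos(hd),np.sin(hd)]);nn=np.array([uu[1],-uu[0]])
q=np.c_[(Y[:,:2]-m)@uu,(Y[:,:2]-m)@nn]; print("range",np.percentile(q,[1,50,99],axis=0).round(1))
for a in (100,120,140,160,180):
    w=q[abs(q[:,0]-a)<6,1]; print(a,len(w),np.percentile(w,[3,97]).round(1) if len(w) else "")
print("tip",(T[:2,3]-m)@np.c_[uu,nn])
E
```

```text
2357 112.80805037406225 112.95683796672023
((580.189697265625, 78.38139343261719), (109.72987365722656, 17.35077667236328), 80.26316833496094) [[562.36035   25.773998]
 [579.4612    22.83958 ]
 [598.01904  130.98878 ]
 [580.9182   133.9232  ]]
range [[ 84.5  -6.8]
 [141.7   1.8]
 [188.5  10.5]]
100 232 [-6.7  9.5]
120 253 [-6.5  9.6]
140 269 [-6.5  9.7]
160 280 [-6.  10.1]
180 312 [-6.1 10.7]
tip [149.63054972 -19.92631941]
```

step_arm([
  [0,[-1,1.1,1],[0,0,0]],
  [0,[-1,1.05,2.5],[0,0,0]],
  [0,[0,0,3],[0,0,0]],
  [0,[0,0,2.5],[0,0,0]],
  [0,[0,0,1.5],[0,0,0]],
])

```text
clock: 3.28
tool_pos: [577.1, 75.9, 297.7]
eef_rot: [-2.39, -2.035, 0.004]
force: [0.2, -0.8, -0.3]
grip_width: 0.1
grip_force: 0.0
```

```bash
python3 look.py w2
```

```text
3.275 [577.1  75.9 297.7] [[ 0.159  0.987 -0.003]
 [ 0.987 -0.159  0.   ]
 [-0.    -0.003 -1.   ]] [ 0.19 -0.8  -0.27] 0.061004418122168814 [0.01 0.45 1.66 0.   1.03 0.17]
```

View pics/w2.png

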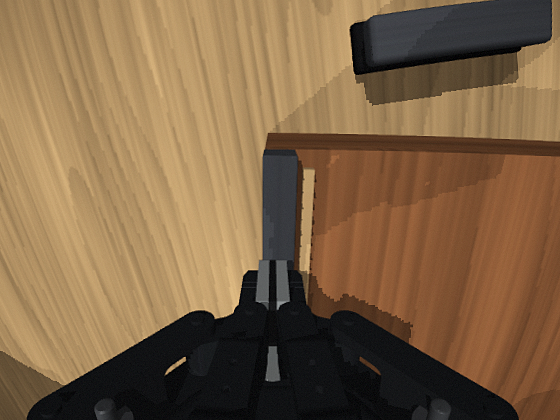

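The fingertips are at column 273 and the end piece's centre line is at about column 280, so I'll shift 2.5 mm in +y and lower onto it.

step_arm([
  [0,[0,0.25,0.5],[0,0,0]],
  [0,[0,0,0.4],[0,0,0]],
  [0,[0,0,0.15],[0,0,0]],
  [0,[0,0,0.05],[0,0,0]],
  [0,[0,0,0.05],[0,0,0]],
])

```text
clock: 3.95
tool_pos: [580.8, 74.9, 288.5]
eef_rot: [2.393, 2.035, 0.0]
force: [0.9, 1.2, -0.6]
grip_width: 0.1
grip_force: 0.0
```

step_arm([
  [0,[0,0,0.1],[0,0,0]],
  [0,[0,0,0.1],[0,0,0]],
])

```text
clock: 4.2
tool_pos: [580.8, 74.9, 286.2]
eef_rot: [2.393, 2.036, 0.0]
force: [0.6, -0.2, -1.2]
grip_width: 0.2
grip_force: 0.0
```

step_arm([
  [0,[0,0,0.05],[0,0,0]],
  [0,[0,0,0],[0,0,0]],
])

```text
clock: 4.45
tool_pos: [580.7, 74.9, 285.7]
eef_rot: [-2.393, -2.036, 0.0]
force: [0.5, 0.5, 0.5]
grip_width: -0.1
grip_force: 0.3
```

step_arm([
  [0,[0,0,0.05],[0,0,0]],
  [0,[0,0,0],[0,0,0]],
])

```text
clock: 4.7
tool_pos: [580.7, 74.9, 285.7]
eef_rot: [2.393, 2.035, 0.0]
force: [-1.5, -0.7, 5.1]
grip_width: -0.2
grip_force: 2.5
```

step_arm([
  [0,[0,0,0.05],[0,0,0]],
  [0,[0,0,0],[0,0,0]],
])

```text
clock: 4.95
tool_pos: [580.7, 74.9, 285.7]
eef_rot: [2.393, 2.036, 0.0]
force: [-2.4, 0.3, 9.1]
grip_width: -0.1
grip_force: 4.4
```

step_arm([
  [0,[0,0,0.05],[0,0,0]],
  [0,[0,0,0],[0,0,0]],
])

```text
clock: 5.2
tool_pos: [580.7, 74.9, 285.6]
eef_rot: [2.392, 2.035, 0.0]
force: [-4.0, -0.6, 13.8]
grip_width: 0.3
grip_force: 6.4
```

step_arm([
  [0,[0,0,-0.03],[0,0,0]],
  [0,[-0.6,0,0],[0,0,0]],
  [0,[-1,0,0],[0,0,0]],
  [0,[-1,0,0],[0,0,0]],
  [0,[-1,0,0],[0,0,0]],
])

```text
clock: 5.82
tool_pos: [576.0, 39.9, 285.6]
eef_rot: [2.393, 2.035, 0.006]
force: [0.7, 3.9, 5.6]
grip_width: 0.1
grip_force: 3.0
```

step_arm([
  [0,[-1,0,0],[0,0,0]],
  [0,[-1,0,0],[0,0,0]],
  [0,[-1,0,0],[0,0,0]],
])

```text
clock: 6.2
tool_pos: [571.0, 10.1, 285.5]
eef_rot: [2.393, 2.035, 0.005]
force: [1.0, 4.5, 6.3]
grip_width: 0.1
grip_force: 3.1
```

step_arm([
  [0,[-1,-0.05,0],[0,0,0]],
  [0,[-1,-0.05,0],[0,0,0]],
  [0,[-1,-0.05,0],[0,0,0]],
])

```text
clock: 6.58
tool_pos: [564.7, -19.3, 285.5]
eef_rot: [2.393, 2.034, 0.005]
force: [0.9, 4.2, 6.7]
grip_width: 0.1
grip_force: 3.1
```

step_arm([
  [0,[-1,-0.05,0],[0,0,0]],
  [0,[-1,0,0],[0,0,0]],
])

```text
clock: 6.82
tool_pos: [560.9, -39.0, 285.4]
eef_rot: [2.393, 2.035, 0.004]
force: [0.3, 5.2, 6.6]
grip_width: 0.0
grip_force: 3.3
```

step_arm([
  [0,[-0.5,0,0],[0,0,0]],
])

```text
clock: 6.95
tool_pos: [560.1, -44.0, 285.5]
eef_rot: [2.393, 2.034, 0.004]
force: [1.0, 4.5, 7.3]
grip_width: 0.2
grip_force: 3.4
```

step_arm([
  [0,[-0.5,0,0],[0,0,0]],
])

```text
clock: 7.08
tool_pos: [559.3, -48.8, 285.5]
eef_rot: [2.393, 2.034, 0.004]
force: [0.7, 5.0, 7.2]
grip_width: -0.0
grip_force: 3.3
```

step_arm([
  [0,[-0.5,0,0],[0,0,0]],
])

```text
clock: 7.2
tool_pos: [558.5, -53.6, 285.4]
eef_rot: [2.393, 2.035, 0.004]
force: [0.5, 4.1, 6.0]
grip_width: -0.5
grip_force: 3.2
```

step_arm([
  [0,[-0.5,0,0],[0,0,0]],
])

```text
clock: 7.32
tool_pos: [557.7, -58.6, 285.4]
eef_rot: [2.393, 2.035, 0.004]
force: [1.0, 4.2, 5.7]
grip_width: 0.0
grip_force: 3.0
```

step_arm([
  [0,[-0.5,0,0],[0,0,0]],
])

```text
clock: 7.45
tool_pos: [556.7, -63.8, 285.1]
eef_rot: [2.392, 2.035, 0.002]
force: [-0.2, -0.4, 0.4]
grip_width: 0.0
grip_force: 0.0
```

step_arm([
  [0,[-0.4,0,0],[0,0,0]],
])

```text
clock: 7.58
tool_pos: [555.4, -68.2, 284.4]
eef_rot: [2.393, 2.036, -0.001]
force: [-0.2, -0.2, -0.6]
grip_width: 0.4
grip_force: 0.0
```

The force fell to zero and the tip dropped, so the left edge of the notch is found. I'll go to its middle and press.

step_arm([
  [0,[-0.5,0,0],[0,0,0]],
  [0,[0,0,0.4],[0,0,0]],
  [0,[0,0,0.3],[0,0,0]],
  [0,[0,0,0.2],[0,0,0]],
])

```text
clock: 8.07
tool_pos: [554.6, -72.7, 275.1]
eef_rot: [-2.392, -2.035, 0.001]
force: [0.6, -0.3, 0.5]
grip_width: 0.1
grip_force: 0.0
```

step_arm([
  [0,[0,0,0.1],[0,0,0]],
  [0,[0,0,0.1],[0,0,0]],
])

```text
clock: 8.32
tool_pos: [554.6, -72.7, 273.8]
eef_rot: [-2.393, -2.036, 0.0]
force: [-1.6, 0.5, 6.4]
grip_width: -0.1
grip_force: 2.6
```

step_arm([
  [0,[0,0,0.1],[0,0,0]],
  [0,[0,0,0.1],[0,0,0]],
])

```text
clock: 8.57
tool_pos: [554.6, -72.7, 271.9]
eef_rot: [-2.393, -2.036, 0.0]
force: [-1.6, 0.6, 5.7]
grip_width: 0.2
grip_force: 2.6
```

step_arm([
  [0,[0,0,0.1],[0,0,0]],
  [0,[0,0,0.1],[0,0,0]],
  [0,[0,0,0.1],[0,0,0]],
  [0,[0,0,0.1],[0,0,0]],
])

```text
clock: 9.07
tool_pos: [554.6, -72.7, 267.9]
eef_rot: [-2.393, -2.036, 0.0]
force: [-2.4, 0.5, 4.7]
grip_width: -0.1
grip_force: 2.6
```

step_arm([
  [0,[0,0,0.1],[0,0,0]],
  [0,[0,0,0.1],[0,0,0]],
])

```text
clock: 9.32
tool_pos: [554.6, -72.7, 266.4]
eef_rot: [-2.393, -2.036, 0.0]
force: [-4.5, 1.0, 16.9]
grip_width: -0.0
grip_force: 8.2
```

The tip is at the end stop: z = 266.4, which is 19.1 mm below the rail contact, and the force is rising. I'll press slightly more to make sure, then lift straight up.

step_arm([
  [0,[0,0,0.05],[0,0,0]],
  [0,[0,0,0],[0,0,0]],
])

```text
clock: 9.57
tool_pos: [554.6, -72.7, 266.4]
eef_rot: [2.393, 2.036, 0.0]
force: [-3.9, 1.7, 12.7]
grip_width: -0.2
grip_force: 6.8
```

step_arm([
  [0,[0,0,-0.5],[0,0,0]],
  [0,[0,0,-1],[0,0,0]],
  [0,[0,0,-2],[0,0,0]],
  [0,[0,0,-3],[0,0,0]],
  [0,[0,0,-3],[0,0,0]],
])

```text
clock: 10.2
tool_pos: [554.8, -72.8, 361.2]
eef_rot: [2.393, 2.036, -0.0]
force: [0.5, -0.6, -0.5]
grip_width: 0.2
grip_force: 0.0
```

step_arm([
  [0,[0,0,-3],[0,0,0]],
  [0,[0,0,-2],[0,0,0]],
  [0,[0,0,0],[0,0,0]],
])

```text
clock: 10.58
tool_pos: [555.4, -72.9, 411.9]
eef_rot: [2.39, 2.033, 0.004]
force: [0.7, 0.3, -0.4]
grip_width: 0.1
grip_force: 0.0
```

```bash
python3 look.py w3; python3 - <<'E'
from cell import *
import cv2,numpy as np
p,d=camera("top"); a=p[100:310,150:450,::-1]; cv2.imwrite("pics/t2.png",cv2.resize(a,None,fx=2.6,fy=2.6,interpolation=cv2.INTER_CUBIC))
E
```

```text
10.575 [555.4 -72.9 411.9] [[ 0.16   0.987  0.004]
 [ 0.987 -0.16  -0.001]
 [-0.     0.004 -1.   ]] [ 0.74  0.34 -0.44] 0.1493523984723674 [-0.25  0.29  1.59 -0.    1.25 -0.09]
```

View pics/w3.png

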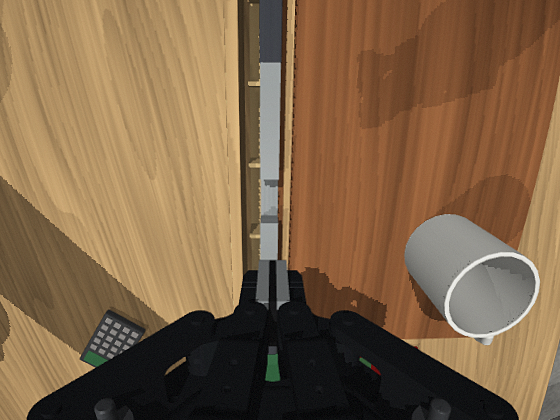

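View pics/t2.png

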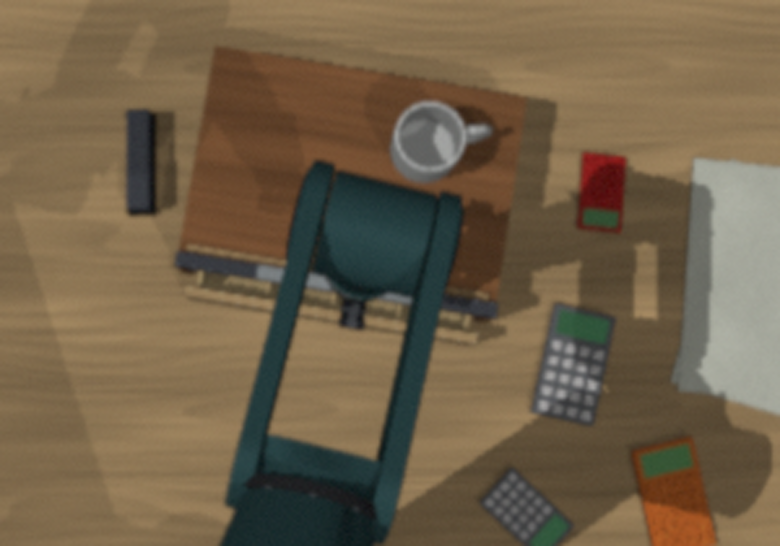

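The drawer stands ajar: its front edge is at columns 228-245 of the wrist view and its inside is visible. The mug, stapler and calculator have not moved, and the gripper is clear.

```bash
python3 -c "
from cell import *
print(close_job())"
```

```text
the job is handed in; nothing more can be done
None
```

The job is handed in: I felt along the rail from the left end piece to the notch and pressed the plate down to its stop, and the drawer slid ajar; the drawer, mug, stapler and calculator were not touched.

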